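# Proof-torque a bottle cap on the cap torque tester

## Task

Proof-test the screw cap of the square amber sample bottle on the cap torque tester: stand the bottle gently, upright and fully down in the tester's nest, then twist it by its cap in the opening direction (counter-clockwise from above) until the dial pointer stands between the two limit tabs, and keep it there for a full two seconds to see that the cap holds without turning on the bottle. Never let the pointer pass the second (upper) tab, and do not force the glass. Then bring the torque back to zero with the cap still in hand, let go and leave the bottle standing in the nest, with everything else on the bench left where it is.

Things in the scene. Friction and masses are not known exactly. Their poses are not given: they have to be found in the camera images.
- bottle: Square amber glass bottle (the only square one), 0.3 to 0.5 kg, upright on the bench: body 58 x 58 x 100 mm, sloping shoulder to 110 mm, neck 37 mm across, white ribbed screw cap 44 mm across from 114 to 138 mm above the foot. Origin: centre of the underside; z up, x and y square to the flat sides. Lift and twist it by the sides of the cap; the torque needs a firm grip, 40 N or more.
- cap: The bottle's white ribbed screw cap, 44 mm across and 24 mm high. Origin: centre of its underside, 114 mm above the bottle's foot. It turns with the cap.
- cap_turn (a joint): How far the cap has been unscrewed on the bottle, rad, 0 at the start, positive = counter-clockwise from above = opening. The cap is tight: it stays put below about 1.0 N m and turns above that.
- tester: Cap torque tester, grey steel housing fixed to the bench, top 85 mm high. Origin: on the bench under the turntable's axis; z up. The housing runs from -95 to +265 mm along its y and from -95 to +95 mm along its x. On top: at the origin a round aluminium turntable 144 mm across; 175 mm from it along +y a white dial 140 mm across, facing up.
- nest (a point): Centre of the nest's floor on the turntable, 100 mm above the bench; z up. Two jaws along its x, set 61 to 67 mm apart (not the same each time; they stay as set), two fixed side stops along its y, 68 mm apart; all 44 mm long, 20 mm high with flared lips to 30 mm. The bottle fits loosely in any quarter turn and turns freely 0.06 to 0.22 rad before it bears. Turntable spring: 16 N m per rad.
- pointer (a joint): Dial pointer, rad, 0 at rest (springs back), pointing along the tester's -x. Geared up 24 times from the turntable, turns the same way: positive = counter-clockwise from above = opening torque, 1.5 rad per N m. Ticks every 0.15 rad, longer ones every 0.75. Two raised dark steel limit tabs on the rim at 0.75 rad (lower, 0.5 N m) and 1.125 rad (upper, 0.75 N m).
- round_bottle: Bystander: round amber bottle, 60 mm across, 134 mm high, with a 31 mm white cap. Origin: centre of the underside.
- jar: Bystander: low round clear jar with a white lid, 62 mm across, 72 mm high. Origin: centre of the underside.
- flask: Bystander: conical glass flask, 82 mm across, 121 mm high. Origin: centre of the underside.
- wash_bottle: Bystander: white wash bottle with a bent blue spout, 64 mm across, 190 mm high with the spout, which reaches 60 mm along its -x. Origin: centre of the underside.
- beaker: Bystander: open glass beaker, 68 mm across, 88 mm high. Origin: centre of the underside.
- pipette: Bystander: white hand pipette lying on the bench along its x, 270 mm long, 26 mm high. Origin: on the bench, 98 mm from its plunger end.
Mind the look-alikes: they are no part of the job. What is shaped like the bottle but purple or yellow is not meant.

How it is judged:
On the way, in this order (a step that is already met when the one before it is completed fails the run):
1. the bottle stands upright and fully down in the nest (z of bottle in the frame of nest between -0.003 and 0.003 m and horizontal distance between bottle and nest below 0.008 m and angle between bottle's own z axis and vertical below 0.06 rad), for 0.3 s.
2. the pointer stays between the limit tabs for two seconds, the seated bottle twisted by its cap (value of joint pointer between 0.75 and 1.125 rad and z of bottle in the frame of nest below 0.004 m and contact force between the fingers and cap above 2 N), for 2 s.
3. the pointer is brought back to zero with the cap still in the gripper (value of joint pointer between -0.3 and 0.2 rad and contact force between the fingers and cap above 2 N), for 0.2 s.
At the end, for the whole second after the job is handed in: The bottle stands released and at rest in the nest, fully down (foot within 3 mm of the nest floor, within 8 mm of its centre), upright (0.04 rad), the pointer back at zero (within 0.12 rad) and the cap not turned on the bottle (within 0.1 rad) (z of bottle in the frame of nest between -0.003 and 0.003 m and horizontal distance between bottle and nest below 0.008 m and angle between bottle's own z axis and vertical below 0.04 rad and value of joint pointer between -0.12 and 0.12 rad and value of joint cap_turn between -0.1 and 0.1 rad and linear speed of bottle below 0.01 m/s); the robot touches nothing.
It fails at once if the pointer passes the upper limit tab (over-torqued), or is driven as far in the closing direction (value of joint pointer above 1.125 rad or value of joint pointer below -1.125 rad).
It fails at once if the cap turns on the bottle by more than 0.1 rad (value of joint cap_turn above 0.1 rad or value of joint cap_turn below -0.1 rad).
It fails at once if a bystander is pushed more than 30 mm or tipped over (distance of any of round_bottle, jar, flask, wash_bottle, beaker, pipette from where it was at the start of the episode above 0.03 m or angle between any of round_bottle, flask, wash_bottle, beaker's own z axis and vertical above 0.6 rad).
It fails at once if the glass bottle is slammed or forced into the nest (over 60 N) (contact force between bottle and tester above 60 N).
It also fails if it takes over 51 s, if anything falls off the work surface, if the arm or the gripper's body presses on something with over 40 N, if the wrist force passes 120 N, or if a joint passes its speed limit or range.

## Robot

A 6-joint arm with a two-finger parallel gripper is mounted at the origin on the work surface. World frame = base frame: x ahead of the robot, y to its left, z up, the work surface at z = 0. Lengths are in m, angles in rad, forces in N, time in s.
With the tool pointing down it reaches from about 0.275 to 0.775 m from the base axis. Payload 14.6 kg.
Tool frame: the origin (TCP) lies midway between the tips of the shut fingers; the grasp point (between the pads) lies 19 mm behind it; z points along the fingers, y is the line along which they close (so a half turn about z gives the same grasp; the last joint's range is limited). The gripper opens to 85 mm and grips with 20 to 120 N. Pads are 22 mm wide; open, the fingers measure 114 mm over their backs; the gripper's body (76 mm by 85 mm) begins 54 mm behind the grasp point. The pads swing forward as they close: fully open they stand 13 mm farther back than shut.
Start: joints at [-1.391, 0.263, -0.048, 1.259, 0, 1.415], TCP at [0.172, -0.496, 0.231] pointing down, gripper open.
Joint ranges: [-2.65, 2.65], [-0.89, 1.7], [-1.18, 1.37], [-2.13, 2.11], [-1.35, 1.29], [-3.14, 3.14]. Speed limits (rad/s): [1.89, 1.89, 2.57, 2.79, 3.14, 3.14].

## Interface

Orientations are given as a unit quaternion [x, y, z, w].
In Python, from bench import ctrl gives the robot as it stands.
- The arm moves only by the tool send_rows, never from a script. Its argument "steps" is a list that holds one entry, the list of rows, each a list of 7 numbers: the shift along the world's x, y, z in m, then the turn, a rotation vector about the world's x, y, z in rad, then the finger opening in m, from 0 to 0.0854. In form: [[[tx, ty, tz, wx, wy, wz, fingers], ...]]. A call has 1 to 8 rows; each row shifts and turns the commanded pose from where the row before left it; what a row does not reach is not made up. A row lasts 1/12 s, in which the tool goes at most 41.7 mm and 7.16 degrees, less where a joint would pass 70% of its speed; a pose out of reach is approached as far as the arm can. A call with a gripper value outside its range is refused whole. The fingers move at their own pace and stop on an object; "squeeze" is the grip in N (left out, the last holds). Time passes only in rows, so rows that do not move let the fingers close. It gives the time, the measured TCP pose, the force, the opening and the grip force at its end, in the units of the state.
- ctrl.read_state(): the state, without advancing time (a new reading comes with each control period).
- ctrl.snapshot(name): name is "scene" or "top" or "wrist"; returns a dict with "color" (400x640x3 uint8, red, green, blue), "fov_y" (degrees; the focal length in pixels is half the picture's height over the tangent of half this angle, whatever the lens; pixels are square), "cx", "cy" (the principal point, pixels), "R" (3x3) and "t" (3): a world point X has camera coordinates R X + t. Camera axes: x right, y down, z forward; pixel columns grow to the right and rows downward; lengths in m; the calibration is good to about 2 mm. A picture is of the moment at which its call begins. There is no depth.
- ctrl.finish_job(): hands the job in; it is judged then, once.
Trained networks look in a picture, given as the dict that the camera call returned (one of the last four; its "shot" number tells which), for a name from the list of things; names that differ only in an ending like _2 or _b are one class to them, and where a whole thing is asked for, a point or a joint stands for the part that bears it (a point fixed in the world has none). Each returns a list of dicts, best first, with "confidence" (0 to 1); they miss things now and then, are a little off and sometimes report something else, mostly with a low value. They report only what shows in the picture. A call takes as long as a camera call. They do not tell look-alikes from the thing itself.
- ctrl.boxes_of(name, picture): "at" ([row, column] in pixels, amid what is visible of it).
- ctrl.regions_of(name, picture): "mask" (400x640 bool, what is visible of it) and "at" ([row, column] in pixels, amid what is visible of it).
The state is a dict: "time_s": time; "joint_positions": joint angles; "qd": joint speeds; "joint_torque": joint torques, N m; "ee_pos": TCP position; "eef_rot": TCP orientation; "ft_force": force on the tool from outside, world axes, zero at the start; "torque": the same for the moment, N m; "finger_gap": finger opening in m; "gripper_force": force on a finger pad.
Only numpy, scipy, OpenCV 4.12 (cv2) and the standard library are available. Lean on these libraries where they do the work, as an engineer would, in place of code of your own. Each camera call takes 0.05 s, during which the arm holds its last target. There are 200 camera calls.

## Working session

There is one attempt and no reset: what is moved stays moved. The work goes in short steps, Python scripts to look and compute and a tool call to move; the robot and the scene stay as the last step left them, time stands still between calls to the robot, and variables do not carry over. Pictures are saved under pics/ and viewed, at most 10 in all, crops included, and the job is handed in when it is done.

Besides the shell and the picture viewer there is one more tool, called after "Call:" in YAML: its name, and indented under it one key for each argument. send_rows: Moves the arm, as the interface text tells. Its arguments: {"type":"object","properties":{"steps":{"type":"array"},"squeeze":{"type":"number"}},"required":["steps"]}

```bash
mkdir -p pics
cat > h.py <<'E'
import numpy as np, cv2
from bench import ctrl
def K(p):
    f=200/np.tan(np.radians(p["fov_y"])/2); return f
def ray(p,rc):
    f=K(p); R=np.array(p["R"]); t=np.array(p["t"])
    d=R.T@np.array([(rc[1]-p["cx"])/f,(rc[0]-p["cy"])/f,1]); return -R.T@t,d
def at_z(p,rc,z):
    o,d=ray(p,rc); return o+d*(z-o[2])/d[2]
def proj(p,X):
    c=np.array(p["R"])@np.array(X)+np.array(p["t"]); f=K(p)
    return np.array([p["cy"]+f*c[1]/c[2],p["cx"]+f*c[0]/c[2]])
def save(p,n,crop=None,s=1):
    im=p["color"][:,:,::-1]
    if crop: im=im[crop[0]:crop[1],crop[2]:crop[3]]
    cv2.imwrite("pics/"+n,cv2.resize(np.ascontiguousarray(im),None,fx=s,fy=s,interpolation=cv2.INTER_CUBIC))
E
python3 - <<'E'
from h import *
np.set_printoptions(precision=4,suppress=True)
a=ctrl.snapshot("scene");b=ctrl.snapshot("top")
im=np.vstack([a["color"],b["color"]])[:,:,::-1]
cv2.imwrite("pics/a.png",cv2.resize(im,(480,600),interpolation=cv2.INTER_AREA))
save(b,"top.png",s=1.25)
hs={"bottle":.07,"cap":.126,"tester":.085,"nest":.1,"pointer":.09,"round_bottle":.07,"jar":.04,"flask":.05,"wash_bottle":.08,"beaker":.05,"pipette":.013}
for n,z in hs.items():
    for nm,p in(("top",b),("scene",a)):
        for r in ctrl.boxes_of(n,p)[:4]:
            print(n,nm,round(r["confidence"],2),np.array(r["at"]),at_z(p,r["at"],z)[:2])
print(b["t"],b["R"],K(b))
s=ctrl.read_state();print(s)
E
```

```text
bottle top 0.94 [238.8 311.6] [0.4177 0.0236]
bottle top 0.62 [269.2 344.6] [ 0.3361 -0.0697]
bottle top 0.58 [273.4 392.5] [ 0.3277 -0.2025]
bottle scene 0.88 [157.5 331.3] [ 0.3434 -0.0557]
bottle scene 0.7 [183.1 343.2] [0.4179 0.0262]
bottle scene 0.59 [179.1 293.6] [ 0.4812 -0.1184]
bottle scene 0.56 [139.3 294.2] [ 0.334 -0.205]
cap top 0.7 [277.5 397.5] [ 0.3257 -0.2041]
cap top 0.54 [216.2 367.9] [ 0.4839 -0.1236]
cap top 0.52 [269.  346.9] [ 0.3446 -0.0713]
cap top 0.46 [243.6 308.7] [0.4083 0.0303]
cap scene 0.76 [141.5 327.5] [ 0.3329 -0.0775]
cap scene 0.72 [166.5 293.3] [ 0.475  -0.1201]
cap scene 0.7 [168.2 346.1] [0.4016 0.0238]
cap scene 0.58 [126.  295.6] [ 0.324  -0.2026]
tester top 0.78 [200.9 214.3] [0.5156 0.2926]
tester scene 0.73 [254.7 415.2] [0.5483 0.3119]
nest top 0.56 [198.1 242.8] [0.5246 0.2119]
nest scene 0.76 [235.2 389.4] [0.5357 0.2275]
pointer top 0.55 [192.5 178.7] [0.536  0.3889]
round_bottle top 0.8 [230.  409.1] [ 0.4486 -0.2469]
round_bottle top 0.64 [191.9 177.4] [0.5387 0.4001]
round_bottle top 0.21 [198.6 242.5] [0.5245 0.2187]
round_bottle 
[... 621 characters left out ...]
] [ 0.6393 -0.3865]
pipette scene 0.92 [194.1 199.2] [ 0.6497 -0.3801]
[-0.0071  0.527   1.073 ] [[ 0.0245 -0.9997  0.0071]
 [-0.9987 -0.0247 -0.0438]
 [ 0.0439 -0.006  -0.999 ]] 368.2015313381848
{'time_s': 1.2, 'joint_positions': array([-1.3913,  0.2631, -0.0483,  1.2594, -0.    ,  1.4155]), 'qd': array([-0.    , -0.0006,  0.0014,  0.002 ,  0.0002, -0.0002]), 'joint_torque': array([  0.0002, -63.7442,  38.4772,   0.0013,  -0.0001,   0.    ]), 'ee_pos': array([ 0.1725, -0.4958,  0.2313]), 'eef_rot': array([ 0.986 ,  0.1666, -0.    , -0.    ]), 'ft_force': array([-0.2373,  0.1214, -0.8352]), 'torque': array([-0.0095,  0.0062, -0.0289]), 'gripper_force': 0.0, 'finger_gap': 0.0854408159264007}
```

View pics/top.png

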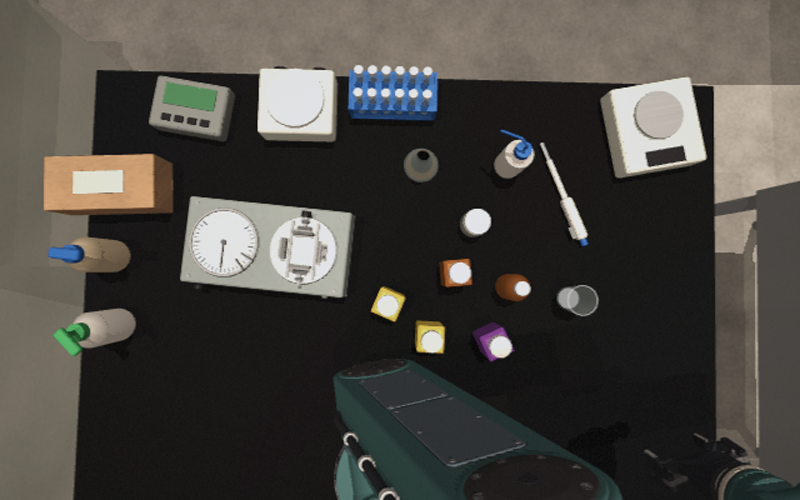

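View pics/a.png

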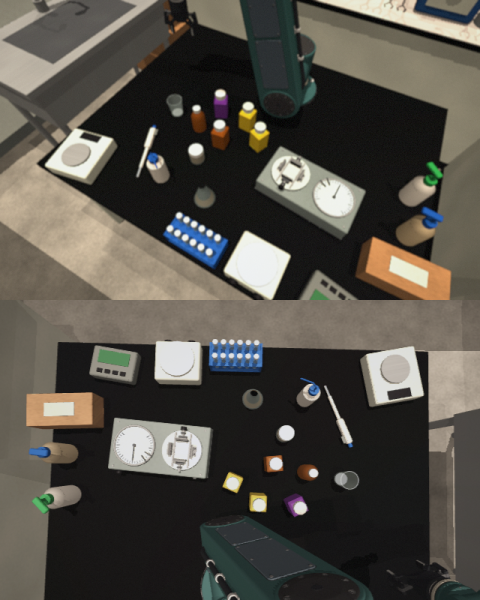

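Top view (1.25× scale): the amber square bottle's cap is at (row 272, col 460). The tester is at left, with its turntable at (251, 303), its dial at (242, 225) and the pointer along -x of the world. Yellow and purple square look-alikes are below it. I'll move above the amber bottle.

Call:
send_rows:
  steps:
    - [[0.016, 0.023, 0.02, 0, 0, 0, 0.07], [0.017, 0.023, 0.02, 0, 0, 0, 0.07], [0.017, 0.023, 0.02, 0, 0, 0, 0.07], [0.017, 0.023, 0.02, 0, 0, 0, 0.07], [0.017, 0.023, 0.02, 0, 0, 0, 0.07], [0.017, 0.023, 0.01, 0, 0, 0, 0.07], [0.017, 0.023, 0, 0, 0, 0, 0.07], [0.017, 0.023, 0, 0, 0, 0, 0.07]]

```text
time_s: 1.87
ee_pos: [0.3082, -0.3109, 0.342]
eef_rot: [0.986, 0.167, 0.0, 0.001]
ft_force: [1.1, -1.0, -0.3]
finger_gap: 0.07
gripper_force: 0.0
```

Call:
send_rows:
  steps:
    - [[0.017, 0.023, 0, 0, 0, 0, 0.07], [0.017, 0.023, 0, 0, 0, 0, 0.07], [0.017, 0.023, 0, 0, 0, 0, 0.07], [0.017, 0.023, 0, 0, 0, 0, 0.07], [0.017, 0.023, 0, 0, 0, 0, 0.07], [0.017, 0.023, 0, 0, 0, 0, 0.07], [0.017, 0.023, 0, 0, 0, 0, 0.07], [0.017, 0.023, 0, 0, 0, 0, 0.07]]

```text
time_s: 2.53
ee_pos: [0.4441, -0.1265, 0.3414]
eef_rot: [0.986, 0.167, 0.0, 0.0]
ft_force: [0.2, -1.2, 1.4]
finger_gap: 0.07
gripper_force: 0.0
```

Run:
```python
from h import *
np.set_printoptions(precision=4,suppress=True)
s=ctrl.read_state();print(s["time_s"],s["ee_pos"],s["eef_rot"],s["joint_positions"],s["finger_gap"])
w=ctrl.snapshot("wrist");save(w,"w1.png",s=1.25)
R=np.array(w["R"]);print(-R.T@np.array(w["t"]),R,K(w))
b=ctrl.snapshot("top");
for n,z in(("cap",.138),("bottle",.1),):
  for p in (w,b):
    for r in ctrl.regions_of(n,p):
        m=r["mask"].astype(np.uint8)
        c=cv2.moments(m,True); at=[c["m01"]/c["m00"],c["m10"]/c["m00"]]
        print(n,p is w,round(r["confidence"],2),np.array(at),at_z(p,at,z)[:2],m.sum())
for r in ctrl.regions_of("tester",b)[:1]:
    m=r["mask"].astype(np.uint8); box=cv2.boxPoints(cv2.minAreaRect(np.argwhere(m)[:,::-1].astype(np.float32)))
    print([at_z(b,(q[1],q[0]),.085)[:2] for q in box])
save(b,"t2.png",(130,260,130,300),4)
```

```text
2.5333 [ 0.4441 -0.1265  0.3414] [0.986  0.1666 0.0001 0.0001] [-0.4543  0.1425  0.0894  1.5173 -0.      2.3525] 0.06995993619648067
[ 0.5226 -0.0982  0.4836] [[ 0.3281 -0.9446  0.0009]
 [-0.8953 -0.3107  0.3194]
 [-0.3014 -0.1056 -0.9476]] 307.8699478820692
cap True 0.98 [231.521  245.4745] [ 0.3428 -0.0642] 1117
cap True 0.97 [153.2    183.5315] [0.4137 0.0265] 1490
cap True 0.94 [137.2617 324.2308] [ 0.4825 -0.1175] 1326
cap True 0.62 [268.1177 348.126 ] [ 0.3361 -0.2015] 1079
cap True 0.54 [181.8747 404.8655] [ 0.4649 -0.2232] 2186
cap False 0.81 [272.2852 344.3778] [ 0.3377 -0.0639] 270
cap False 0.74 [151.6606 448.5751] [ 0.6581 -0.3306] 386
cap False 0.65 [243.4346 309.1561] [0.4097 0.0289] 237
cap False 0.6 [199.329  242.3775] [0.5196 0.2052] 2286
cap False 0.47 [218.0404 367.101 ] [ 0.479 -0.12 ] 198
bottle True 0.97 [215.4173 253.3181] [ 0.3494 -0.0643] 2804
bottle True 0.92 [132.3483 324.0063] [ 0.4836 -0.1174] 2228
bottle True 0.86 [248.7548 345.5288] [ 0.3432 -0.1985] 2708
bottle True 0.56 [145.8145 199.5441] [0.4174 0.0232] 3439
bottle False 0.92 [217.8217 363.6143] [ 0.4793 -0.1158] 516
bottle False 0.75 [269.3514 342.6853] [ 0.3398 -0.0622] 572
bottle False 0.56 [242.6182 309.7657] [0.4091 0.0279] 461
[array([0.4352, 0.4848]), array([0.6349, 0.4733]), array([0.606 , 0.1046]), array([0.4063, 0.1194])]
```

View pics/w1.png

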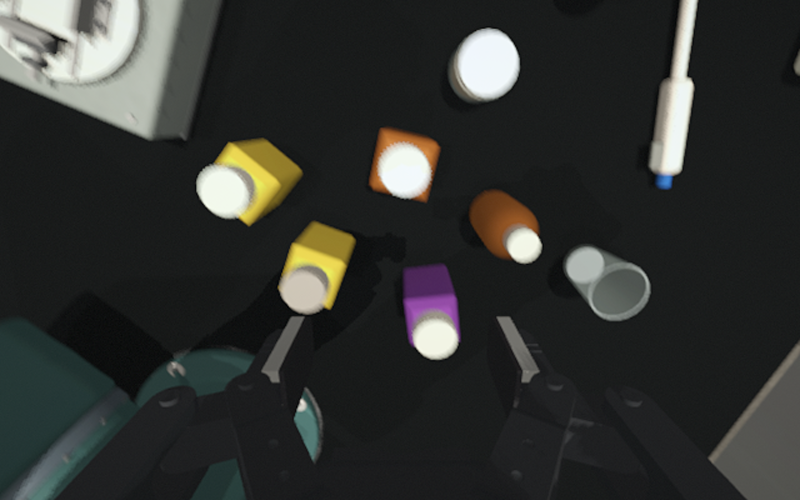

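View pics/t2.png

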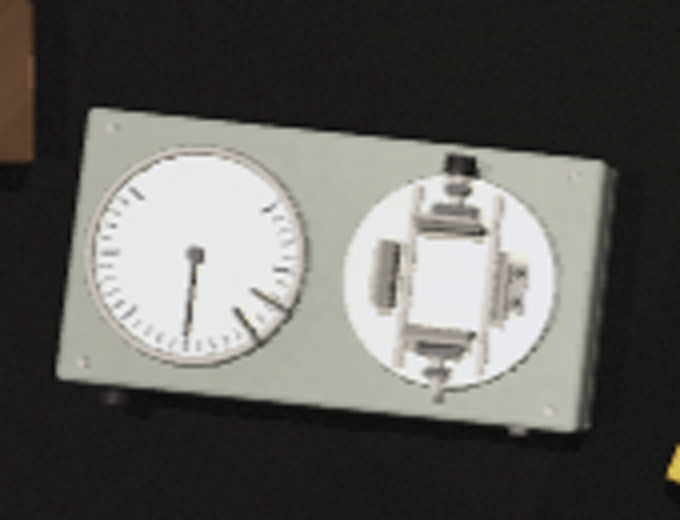

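Wrist view: the amber bottle's cap is at (row 170, col 404) and its body corners are at about (382,128), (440,142), (430,202), (370,192) as x,y. Top crop: housing corners at (92,108), (608,160), (585,430), (60,380), and turntable centre at about (450,283).

Run:
```python
from h import *
from scipy.optimize import least_squares
np.set_printoptions(precision=4,suppress=True)
w=ctrl.snapshot("wrist");b=ctrl.snapshot("top")
r=[r for r in ctrl.regions_of("bottle",w) if np.hypot(*(np.array(r["at"])-[135,324]))<25][0]
hs=cv2.cvtColor(w["color"],cv2.COLOR_RGB2HSV)
m=r["mask"]
P=np.array([at_z(w,q,.1)[:2] for q in np.argwhere(m)])
print("rect z.1",cv2.minAreaRect((P*1000).astype(np.float32)))
cs=np.array([(128,382),(142,440),(202,430),(192,370)])/1.25
C=np.array([at_z(w,q,.1)[:2] for q in cs]);print(C,C.mean(0))
for i in range(4):
    d=C[(i+1)%4]-C[i];print("edge",np.linalg.norm(d),np.degrees(np.arctan2(d[1],d[0]))%90)
px=np.array([(108,92),(160,608),(430,585),(380,60)])/4+130
T=np.array([at_z(b,q,.085)[:2] for q in px])
L=np.array([(.095,.265),(.095,-.095),(-.095,-.095),(-.095,.265)])
f=lambda v:((L@np.array([[np.cos(v[2]),np.sin(v[2])],[-np.sin(v[2]),np.cos(v[2])]])+v[:2])-T).ravel()
s=least_squares(f,[.52,.2,0]);print("tester",s.x,s.fun.reshape(-1,2))
print("turntable",at_z(b,(130+283/4,130+450/4),.1))
print("dial",at_z(b,(130+254/4,130+196/4),.088))
```

```text
rect z.1 ((482.5877990722656, -117.86631774902344), (60.193443298339844, 57.62289810180664), 5.897789001464844)
[[ 0.5084 -0.0872]
 [ 0.5144 -0.1439]
 [ 0.4565 -0.1553]
 [ 0.4463 -0.095 ]] [ 0.4814 -0.1203]
edge 0.05706198165541249 6.074443263216736
edge 0.059080037402765746 11.155742958882001
edge 0.06122152368519127 9.532075681428765
edge 0.06255136942171094 7.159553084627814
tester [ 0.5196  0.2087 -0.0711] [[ 0.0009  0.001 ]
 [ 0.0023 -0.0025]
 [-0.0017  0.0006]
 [-0.0015  0.0009]]
turntable [0.5174 0.2124 0.1   ]
dial [0.5334 0.3887 0.088 ]
```

Call:
send_rows:
  steps:
    - [[0.003, -0.003, -0.01, 0, 0, 0.12, 0.07], [0.003, -0.003, -0.01, 0, 0, 0.12, 0.07], [0.003, -0.003, -0.01, 0, 0, 0.12, 0.07], [0.003, -0.003, -0.01, 0, 0, 0.12, 0.07], [0.003, -0.003, -0.01, 0, 0, 0.12, 0.07], [0.003, -0.003, -0.01, 0, 0, 0.12, 0.07], [0.003, -0.003, -0.01, 0, 0, 0.12, 0.07], [0, 0, 0, 0, 0, 0, 0.07]]

```text
time_s: 3.7
ee_pos: [0.4641, -0.1494, 0.2697]
eef_rot: [0.831, 0.556, -0.001, -0.001]
ft_force: [-0.4, -0.1, -0.4]
finger_gap: 0.0703
gripper_force: 0.0
```

Run:
```python
from h import *
np.set_printoptions(precision=4,suppress=True)
s=ctrl.read_state();print(s["time_s"],s["ee_pos"],s["eef_rot"],s["joint_positions"],s["ft_force"],s["torque"])
w=ctrl.snapshot("wrist");g=proj(w,[.481,-.119,.12]);print(g)
for n,z in(("cap",.138),("bottle",.1)):
    r=min(ctrl.regions_of(n,w),key=lambda r:np.hypot(*(np.array(r["at"])-g)))
    P=np.array([at_z(w,q,z)[:2] for q in np.argwhere(r["mask"])])
    print(n,r["confidence"],cv2.minAreaRect((P*1000).astype(np.float32)),P.mean(0),(P.max(0)+P.min(0))/2)
r0,c0=int(g[0])-75,int(g[1])-100
save(w,"w2.png",(max(r0,0),max(r0,0)+150,max(c0,0),max(c0,0)+200),4);print(r0,c0)
```

```text
3.7 [ 0.4641 -0.1494  0.2697] [ 0.831   0.5562 -0.0006 -0.0009] [-0.4787  0.1907 -0.0423  1.3399 -0.0001  1.4832] [-0.3925 -0.0535 -0.3633] [-0.0033  0.0283 -0.0021]
[149.6329 324.1039]
cap 0.97 ((480.8060302734375, -117.19232940673828), (44.062679290771484, 44.936119079589844), 12.241839408874512) [ 0.481  -0.1168] [ 0.4808 -0.1169]
bottle 0.37 ((479.01416015625, -122.89114379882812), (48.82839584350586, 48.046661376953125), 67.57845306396484) [ 0.4791 -0.1228] [ 0.4786 -0.1231]
74 224
```

View pics/w2.png

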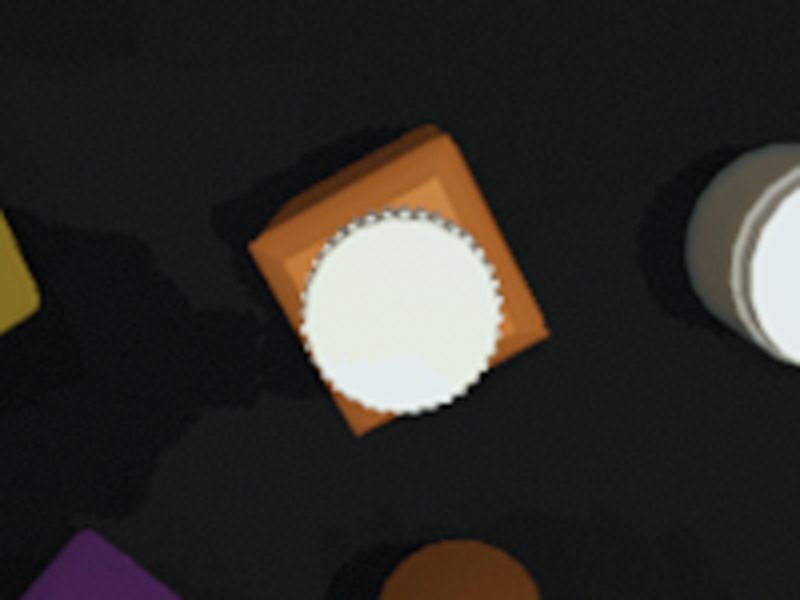

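The crop shows the amber body's top corners at (250,245), (452,135), (548,332) and (358,436), and the cap centre at (402,312).

Run:
```python
from h import *
np.set_printoptions(precision=4,suppress=True)
w=ctrl.snapshot("wrist")
cs=np.array([(245,250),(135,452),(332,548),(436,358)])/4+[74,224]
C=np.array([at_z(w,q,.1)[:2] for q in cs]);print(C,C.mean(0))
for i in range(4):
    d=C[(i+1)%4]-C[i];print("edge",np.linalg.norm(d),np.degrees(np.arctan2(d[1],d[0]))%90)
```

```text
[[ 0.4515 -0.0944]
 [ 0.5082 -0.0896]
 [ 0.5127 -0.1444]
 [ 0.4567 -0.1507]] [ 0.4823 -0.1198]
edge 0.056909579406476805 4.808797254049333
edge 0.05495148092456294 4.730650456873391
edge 0.056377821252372694 6.490125156493178
edge 0.05660762734594806 5.295732265516307
```

Call:
send_rows:
  steps:
    - [[0.006, 0.011, -0.02, 0, 0, 0, 0.07], [0.006, 0.01, -0.02, 0, 0, 0, 0.07], [0.0054, 0.0104, -0.02, 0, 0, 0, 0.07], [0, 0, -0.03, 0, 0, 0, 0.07], [0, 0, -0.03, 0, 0, 0, 0.07], [0, 0, -0.025, 0, 0, 0, 0.07], [0, 0, -0.0157, 0, 0, 0, 0.07], [0, 0, 0, 0, 0, 0, 0.065]]

```text
time_s: 4.57
ee_pos: [0.4806, -0.1169, 0.1085]
eef_rot: [0.833, 0.553, -0.001, -0.001]
ft_force: [-0.6, 0.5, -0.3]
finger_gap: 0.0649
gripper_force: 0.0
```

Call:
send_rows:
  steps:
    - [[0, 0, 0, 0, 0, 0, 0.05], [0, 0, 0, 0, 0, 0, 0.046], [0, 0, 0, 0, 0, 0, 0.03], [0, 0, 0, 0, 0, 0, 0.03], [0, 0, 0, 0, 0, 0, 0.03], [0, 0, 0, 0, 0, 0, 0.03], [0, 0, 0, 0, 0, 0, 0.03], [0, 0, 0, 0, 0, 0, 0.03]]
  squeeze: 60

```text
time_s: 5.23
ee_pos: [0.4825, -0.1177, 0.1123]
eef_rot: [0.833, 0.554, 0.001, 0.001]
ft_force: [-2.3, 1.9, 6.7]
finger_gap: 0.0428
gripper_force: 59.8
```

Call:
send_rows:
  steps:
    - [[0, 0, 0, 0, 0, 0, 0.055], [0, 0, 0, 0, 0, 0, 0.055], [0, 0, 0.003, 0, 0, 0, 0.055], [0, 0, 0.002, 0, 0, 0, 0.055], [0, 0, 0, 0, 0, 0, 0.046], [0, 0, 0, 0, 0, 0, 0.035], [0, 0, 0, 0, 0, 0, 0.03], [0, 0, 0, 0, 0, 0, 0.03]]

```text
time_s: 5.9
ee_pos: [0.4821, -0.1175, 0.1164]
eef_rot: [0.832, 0.554, 0.0, 0.0]
ft_force: [-2.4, 1.9, 12.9]
finger_gap: 0.0422
gripper_force: 59.1
```

Call:
send_rows:
  steps:
    - [[0, 0, 0, 0, 0, 0, 0.03], [0, 0, 0, 0, 0, 0, 0.03], [0, 0, 0, 0, 0, 0, 0.03], [0, 0, 0, 0, 0, 0, 0.03]]

```text
time_s: 6.23
ee_pos: [0.4821, -0.1175, 0.1164]
eef_rot: [0.832, 0.554, 0.0, 0.0]
ft_force: [-2.8, 1.4, 12.8]
finger_gap: 0.0419
gripper_force: 59.1
```

Call:
send_rows:
  steps:
    - [[0, 0, 0.005, 0, 0, 0, 0.03], [0, 0, 0.01, 0, 0, 0, 0.03], [0, 0, 0.025, 0, 0, 0, 0.03], [0, 0, 0.03, 0, 0, 0, 0.03], [0, 0, 0.03, 0, 0, 0, 0.03], [0, 0, 0.03, 0, 0, 0, 0.03], [0, 0, 0.03, 0, 0, 0, 0.03], [0, 0.01, 0.015, 0, 0, 0, 0.03]]

```text
time_s: 6.9
ee_pos: [0.4824, -0.1085, 0.2937]
eef_rot: [0.833, 0.554, 0.001, 0.001]
ft_force: [0.1, 1.1, -3.1]
finger_gap: 0.0422
gripper_force: 61.7
```

Call:
send_rows:
  steps:
    - [[0.003, 0.025, 0, 0, 0, -0.02, 0.03], [0.003, 0.03, 0, 0, 0, -0.03, 0.03], [0.003, 0.03, 0, 0, 0, -0.03, 0.03], [0.003, 0.03, 0, 0, 0, -0.03, 0.03], [0.003, 0.03, 0, 0, 0, -0.03, 0.03], [0.003, 0.025, 0, 0, 0, -0.03, 0.03], [0.003, 0.01, 0, 0, 0, 0, 0.03], [0, 0, 0, 0, 0, 0, 0.03]]

```text
time_s: 7.57
ee_pos: [0.503, 0.0743, 0.2904]
eef_rot: [0.876, 0.483, -0.0, -0.0]
ft_force: [1.5, -0.9, -3.3]
finger_gap: 0.0424
gripper_force: 61.7
```

Run:
```python
from h import *
np.set_printoptions(precision=4,suppress=True)
s=ctrl.read_state();print(s)
w=ctrl.snapshot("wrist");save(w,"w3.png",s=1.25)
print(proj(w,[.5185,.2105,.1])*1.25)
```

```text
{'time_s': 7.5667, 'joint_positions': array([-0.0139,  0.224 ,  0.0571,  1.4045,  0.0003,  2.12  ]), 'qd': array([-0.0521, -0.01  , -0.0122, -0.0012, -0.0162, -0.0538]), 'joint_torque': array([  3.1163, -62.2285,  40.5807,   0.1644,   0.2889,   0.84  ]), 'ee_pos': array([0.503 , 0.0743, 0.2904]), 'eef_rot': array([ 0.8757,  0.4828, -0.0002, -0.0003]), 'ft_force': array([ 1.5159, -0.8517, -3.2625]), 'torque': array([-0.1403, -0.0292, -0.0526]), 'gripper_force': 61.735650300979614, 'finger_gap': 0.04239165510886344}
[ 65.4817 323.8888]
```

View pics/w3.png

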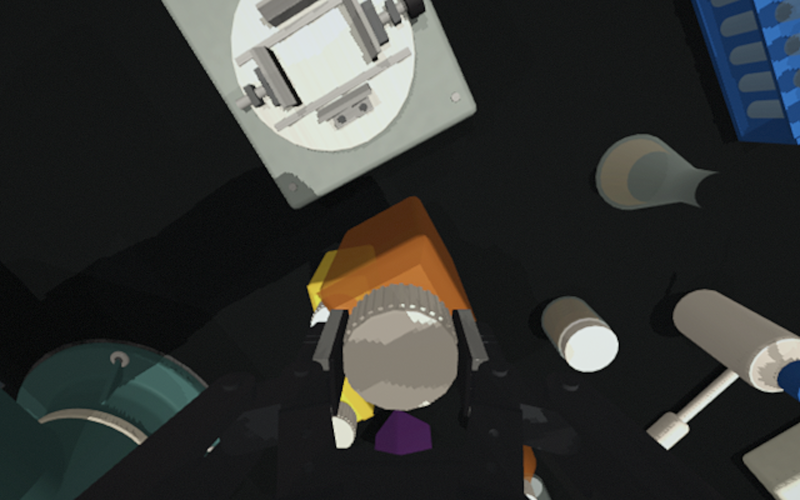

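The nest is at the top edge of the view (turntable centre about (322, 65)) and the bottle hangs upright in the fingers. I'll move 45 mm closer for a cleaner look.

Call:
send_rows:
  steps:
    - [[0.003, 0.02, 0, 0, 0, 0, 0.03], [0.003, 0.02, 0, 0, 0, 0, 0.03], [0, 0.005, 0, 0, 0, 0, 0.03], [0, 0, 0, 0, 0, 0, 0.03], [0, 0, 0, 0, 0, 0, 0.03]]

```text
time_s: 8.03
ee_pos: [0.5088, 0.1166, 0.2905]
eef_rot: [0.876, 0.482, -0.0, 0.0]
ft_force: [0.0, 0.1, -3.1]
finger_gap: 0.0424
gripper_force: 61.8
```

Run:
```python
from h import *
import pickle
np.set_printoptions(precision=4,suppress=True)
s=ctrl.read_state();print(s["time_s"],s["ee_pos"],s["eef_rot"])
w=ctrl.snapshot("wrist");pickle.dump(w,open("w4.pkl","wb"))
g=proj(w,[.5185,.2105,.1]);print(g)
save(w,"w4.png",(0,230,180,450),2.6)
```

```text
8.0333 [0.5088 0.1166 0.2905] [ 0.8764  0.4815 -0.0003  0.0001]
[ 94.1478 278.4396]
```

View pics/w4.png

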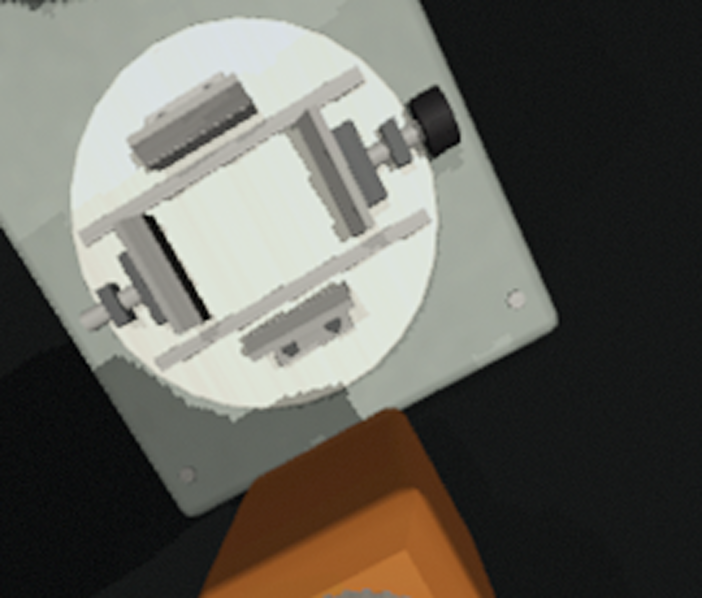

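The crop shows the turntable disc at about x 70–437, y 16–408, and the housing corners at (188,517) and (558,320). The bottle's far bottom edge runs (258,478)–(402,410).

Run:
```python
from h import *
import pickle
from scipy.optimize import least_squares
np.set_printoptions(precision=4,suppress=True)
w=pickle.load(open("w4.pkl","rb"))
P=lambda pts,z:np.array([at_z(w,(y/2.6,x/2.6+180),z)[:2] for x,y in pts])
ang=lambda a,b:np.degrees(np.arctan2(*(b-a)[::-1]))%90
H=P([(418,0),(558,320),(188,517),(0,232)],.085)
print("housing",H,ang(H[0],H[1]),ang(H[1],H[2]),ang(H[2],H[3]),np.linalg.norm(H[1]-H[2]))
m=H[1:3].mean(0);d=(H[1]-H[2])/np.linalg.norm(H[1]-H[2]);print("origin from corners",m+.095*np.array([-d[1],d[0]]))
for z in(.095,.1):
    D=P([(70,200),(437,225),(245,16),(275,408),(165,40),(90,285),(420,290),(370,360),(330,35)],z)
    s=least_squares(lambda v:np.hypot(*(D-v[:2]).T)-v[2],[.52,.21,.07]);print("disc",z,s.x,s.fun)
R=P([(82,238),(362,75),(160,362),(428,217)],.13);print("rails",ang(R[0],R[1]),ang(R[2],R[3]),R.mean(0),np.linalg.norm(R[:2].mean(0)-R[2:].mean(0)))
J=P([(150,215),(208,320),(292,122),(350,238)],.13);print("jaws",ang(J[0],J[1]),ang(J[2],J[3]),J.mean(0))
J=P([(118,222),(180,333),(310,105),(370,222)],.13);print("jaws outer",ang(J[0],J[1]),ang(J[2],J[3]),J.mean(0),np.linalg.norm(J[:2].mean(0)-J[2:].mean(0)))
B=P([(258,478),(402,410)],.174);print("bottle foot",B,ang(B[0],B[1]),np.linalg.norm(B[0]-B[1]))
T=P([(203,597),(418,488)],.274);print("shoulder",ang(T[0],T[1]))
```

```text
housing [[0.6183 0.2504]
 [0.6075 0.1182]
 [0.4229 0.1313]
 [0.4314 0.2718]] 85.31786796595624 85.93099933588061 86.53927312459817 0.18503836051733064
origin from corners [0.522  0.2195]
disc 0.095 [0.5216 0.2176 0.0719] [ 0.0005  0.0007  0.0001  0.0017 -0.001  -0.0006 -0.0009 -0.0015  0.0009]
disc 0.1 [0.5221 0.2171 0.0708] [ 0.0004  0.0007  0.0001  0.0017 -0.001  -0.0006 -0.0009 -0.0014  0.0009]
rails 84.90968752449137 84.72166948242078 [0.5248 0.2135] 0.050280315635966924
jaws 84.30355884275161 85.19181091772067 [0.5234 0.2149]
jaws outer 83.94647142020975 86.29896896502426 [0.5221 0.2169] 0.07926080114281053
bottle foot [[0.4845 0.1442]
 [0.5373 0.1379]] 83.1930758311877 0.05320749140988281
shoulder 85.6686366826353
```

Run:
```python
from h import *
import pickle
np.set_printoptions(precision=4,suppress=True)
w=pickle.load(open("w4.pkl","rb"))
P=lambda pts,z:np.array([at_z(w,(y/2.6,x/2.6+180),z)[:2] for x,y in pts])
print("corner top/foot",P([(418,488)],.274),P([(402,410)],.174))
b=ctrl.snapshot("top");a=ctrl.snapshot("scene")
for n,p in(("top",b),("scene",a),("wrist",w)):
    hsv=cv2.cvtColor(p["color"],cv2.COLOR_RGB2HSV)
    g=proj(p,[.52,.213,.1]); rr,cc=np.mgrid[:400,:640]
    print(n,g,hsv[int(g[0]),int(g[1])])
    # warp to metric plane at z=.1 : 0.5mm px, 200mm window
    for z in (.085,.097):
        X0,Y0,s=.38,.08,.0005
        src=np.float32([proj(p,[x,y,z])[::-1] for x,y in((X0,Y0),(X0+.28,Y0),(X0+.28,Y0+.28),(X0,Y0+.28))])
        M=cv2.getPerspectiveTransform(src,np.float32([(0,0),(560,0),(560,560),(0,560)]))
        im=cv2.warpPerspective(cv2.cvtColor(p["color"],cv2.COLOR_RGB2GRAY),M,(560,560))
        if z>.09:
            im=cv2.GaussianBlur(im,(5,5),0)
            # radial-gradient circle fit by search
            gx=cv2.Sobel(im,cv2.CV_32F,1,0);gy=cv2.Sobel(im,cv2.CV_32F,0,1)
            t=np.linspace(0,2*np.pi,180);best=[]
            for cx in np.arange(.505,.535,.001):
                for cy in np.arange(.195,.230,.001):
                    u=((cx+.072*np.cos(t)-X0)/s).astype(int);v=((cy+.072*np.sin(t)-Y0)/s).astype(int)
                    k=-(gx[v,u]*np.cos(t)+gy[v,u]*np.sin(t)); best.append((np.clip(k,0,60).mean(),cx,cy))
            best.sort(reverse=True);print(np.mean(best[:8],axis=0))
        
for n,p in(("top",b),("scene",a)):
    for nm,z in(("cap",.3),("bottle",.24)):
        g=proj(p,[.509,.117,z])
        r=min(ctrl.regions_of(nm,p),key=lambda r:np.hypot(*(np.array(r["at"])-g)),default=None)
        if r: print(n,nm,r["confidence"],r["at"],g,r["mask"].sum())
g=proj(a,[.51,.17,.15]);save(a,"s5.png",(int(g[0])-65,int(g[0])+65,int(g[1])-80,int(g[1])+80),4.5)
print(int(g[0])-65,int(g[1])-80,ctrl.read_state()["time_s"])
pickle.dump((a,b),open("ab.pkl","wb"))
```

```text
corner top/foot [[0.538  0.1414]] [[0.5373 0.1379]]
top [199.7725 242.3208] [ 84  60 161]
[7.5729 0.5106 0.2271]
scene [228.6381 386.7848] [ 23  23 243]
[49.997   0.5192  0.2153]
wrist [ 91.1287 278.2414] [ 53  10 228]
[52.1227  0.5215  0.217 ]
top cap 0.73 [242.2, 308.8] [201.7172 268.09  ] 210
top bottle 0.59 [208.5, 285.3] [202.7648 271.4627] 194
scene cap 0.64 [163.4, 366.8] [168.5259 365.7138] 172
scene bottle 0.59 [182.6, 364.8] [183.0246 363.0006] 998
145 296 8.3833
```

View pics/s5.png

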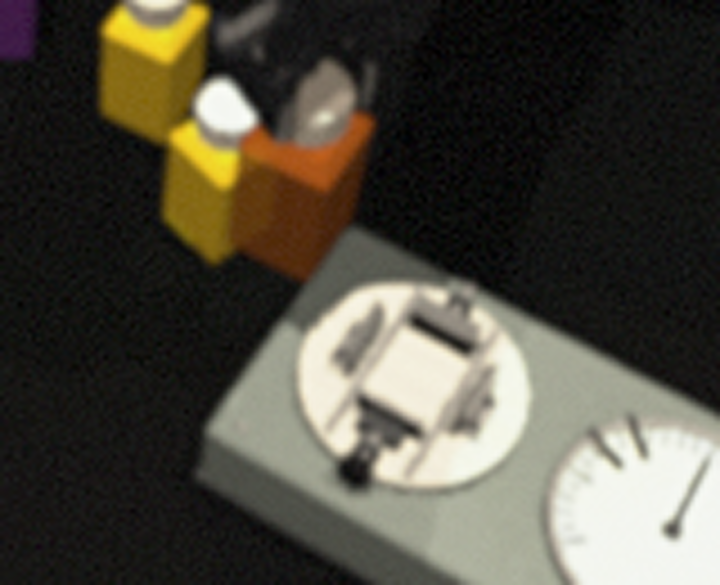

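Scene crop: the bottle's near vertical edge runs from (325,190) at the top to (308,280) at the foot, with the other top corners at (373,122) and (240,140). I'll check its tilt and position.

Run:
```python
from h import *
import pickle
np.set_printoptions(precision=4,suppress=True)
a,b=pickle.load(open("ab.pkl","rb"))
P=lambda pts,z:np.array([at_z(a,(y/4.5+145,x/4.5+296),z)[:2] for x,y in pts])
print("top",P([(325,190),(373,122),(240,140)],.274));print("foot",P([(308,280),(230,238)],.174))
y=-.078
Rm=np.array([[np.cos(y),-np.sin(y)],[np.sin(y),np.cos(y)]])
for z in(.274,.174):
    for c in((.029,.029),(.029,-.029),(-.029,.029),(-.029,-.029)):
        q=Rm@np.array(c)+[.5088,.1166];r,cc=proj(a,[*q,z]);print(z,c,q,((cc-296)*4.5,(r-145)*4.5))
r,cc=proj(a,[.52,.214,.1]);print("nest",((cc-296)*4.5,(r-145)*4.5))
```

```text
top [[0.5387 0.1408]
 [0.4829 0.1447]
 [0.5307 0.0854]]
foot [[0.5327 0.1404]
 [0.5285 0.0864]]
0.274 (0.029, 0.029) [0.54   0.1433] (np.float64(328.1063773436738), np.float64(193.49063360162324))
0.274 (0.029, -0.029) [0.5355 0.0854] (np.float64(236.23864254532074), np.float64(145.9119066631654))
0.274 (-0.029, 0.029) [0.4821 0.1478] (np.float64(378.51227299877485), np.float64(123.18351147626267))
0.274 (-0.029, -0.029) [0.4776 0.0899] (np.float64(288.3829198827008), np.float64(78.31885839221067))
0.174 (0.029, 0.029) [0.54   0.1433] (np.float64(307.2097027902847), np.float64(291.07351430802964))
0.174 (0.029, -0.029) [0.5355 0.0854] (np.float64(223.4371991735655), np.float64(245.76317374616346))
0.174 (-0.029, 0.029) [0.4821 0.1478] (np.float64(353.98971105041784), np.float64(223.95392867290641))
0.174 (-0.029, -0.029) [0.4776 0.0899] (np.float64(271.6586085123565), np.float64(181.0196188307131))
nest (np.float64(410.0097485397947), np.float64(377.05765113204615))
```

Call:
send_rows:
  steps:
    - [[0.0032, 0.027, 0, 0, 0, 0, 0.03], [0.003, 0.027, 0, 0, 0, 0, 0.03], [0.003, 0.027, 0, 0, 0, 0, 0.03], [0.003, 0.02, 0, 0, 0, 0, 0.03], [0, 0, -0.01, 0, 0, 0, 0.03], [0, 0, -0.015, 0, 0, 0, 0.03], [0, 0, -0.01, 0, 0, 0, 0.03], [0, 0, 0, 0, 0, 0, 0.03]]

```text
time_s: 9.05
ee_pos: [0.5204, 0.2184, 0.2537]
eef_rot: [0.876, 0.482, -0.001, -0.0]
ft_force: [0.3, -0.2, -4.2]
finger_gap: 0.042
gripper_force: 61.9
```

Run:
```python
from h import *
np.set_printoptions(precision=4,suppress=True)
s=ctrl.read_state();print(s["time_s"],s["ee_pos"],s["eef_rot"],s["ft_force"],s["torque"])
w=ctrl.snapshot("wrist");a=ctrl.snapshot("scene")
i1=cv2.resize(w["color"][20:220,220:460],(720,600))
save(w,"w6.png",(20,220,200,440),3)
g=proj(a,[.52,.214,.13]);r,c=int(g[0]),int(g[1]);x=cv2.resize(a["color"][r-50:r+40,c-45:c+45],(540,540),interpolation=cv2.INTER_CUBIC)
y=cv2.resize(w["color"][20:220,200:440],(0,0),fx=1.08,fy=1.08) 
cv2.imwrite("pics/c6.png",np.hstack([x,cv2.resize(w["color"][20:220,250:350],(260,540))])[:,:,::-1])
```

```text
9.05 [0.5204 0.2184 0.2537] [ 0.8764  0.4816 -0.0014 -0.0003] [ 0.2788 -0.2456 -4.209 ] [ 0.0286  0.0376 -0.0136]
```

View pics/w6.png

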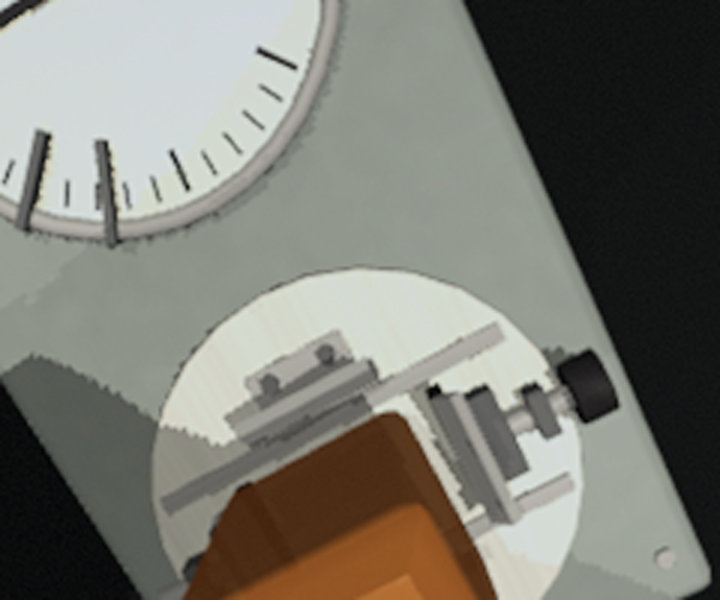

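The foot's far corners are at about (400,415) and (240,490), just above the nest. The gaps to the far stop and the right jaw look even. I'll do a quick numerical check against the disc.

Run:
```python
from h import *
from scipy.optimize import least_squares
np.set_printoptions(precision=4,suppress=True)
w=ctrl.snapshot("wrist");s=ctrl.read_state();tc=s["ee_pos"];print(tc,s["ft_force"])
P=lambda pts,z:np.array([at_z(w,(y/3+20,x/3+200),z)[:2] for x,y in pts])
D=P([(362,266),(270,288),(195,350),(153,470),(500,325),(560,400),(582,480),(553,577)],.097)
q=least_squares(lambda v:np.hypot(*(D-v[:2]).T)-.072,[.52,.21]);print("disc",q.x,q.fun)
F=P([(400,415),(240,490)],.1373);d=F[0]-F[1];d/=np.linalg.norm(d);n=np.array([-d[1],d[0]])
print("foot",F,np.linalg.norm(F[0]-F[1]),np.degrees(np.arctan2(*d[::-1])))
print("centre from corner",F[0]-.029*d-.029*n,"from mid",F.mean(0)-.029*n)
H=P([(465,0),(710,585)],.085);print("housing",np.degrees(np.arctan2(*(H[0]-H[1])[::-1]))-90)
T=P([(430,505)],.2373);print("top corner",T)
```

```text
[0.5213 0.2184 0.2562] [-0.319  -0.0642 -2.8433]
disc [0.5216 0.216 ] [ 0.0012  0.001   0.0003 -0.0006 -0.002  -0.0009  0.0014  0.0008]
foot [[0.5482 0.2395]
 [0.497  0.2457]] 0.05157182993223898 -6.977457782462817
centre from corner [0.5159 0.2142] from mid [0.519  0.2138]
housing -5.390771325281122
top corner [[0.5509 0.2415]]
```

Call:
send_rows:
  steps:
    - [[0.001, 0.001, -0.003, 0, 0, 0.01, 0.03], [0.001, 0.0005, -0.005, 0, 0, 0, 0.03], [0, 0, -0.006, 0, 0, 0, 0.03], [0, 0, -0.006, 0, 0, 0, 0.03], [0, 0, -0.004, 0, 0, 0, 0.03], [0, 0, 0, 0, 0, 0, 0.03]]

```text
time_s: 9.7
ee_pos: [0.5226, 0.2199, 0.2304]
eef_rot: [0.874, 0.486, -0.001, -0.0]
ft_force: [-0.3, 0.3, -2.9]
finger_gap: 0.0423
gripper_force: 61.8
```

Call:
send_rows:
  steps:
    - [[0, 0, -0.003, 0, 0, 0, 0.03], [0, 0, -0.003, 0, 0, 0, 0.03], [0, 0, 0, 0, 0, 0, 0.03]]

```text
time_s: 9.95
ee_pos: [0.523, 0.22, 0.2251]
eef_rot: [0.874, 0.486, -0.0, -0.0]
ft_force: [0.4, -0.9, -3.3]
finger_gap: 0.0421
gripper_force: 61.8
```

Call:
send_rows:
  steps:
    - [[0, 0, -0.003, 0, 0, 0, 0.03], [0, 0, -0.003, 0, 0, 0, 0.03], [0, 0, 0, 0, 0, 0, 0.03]]

```text
time_s: 10.2
ee_pos: [0.5229, 0.22, 0.219]
eef_rot: [0.874, 0.486, -0.0, -0.0]
ft_force: [0.7, 0.7, -3.1]
finger_gap: 0.0424
gripper_force: 61.8
```

Call:
send_rows:
  steps:
    - [[0, 0, -0.002, 0, 0, 0, 0.03], [0, 0, -0.001, 0, 0, 0, 0.03], [0, 0, 0, 0, 0, 0, 0.03]]

```text
time_s: 10.45
ee_pos: [0.5232, 0.2201, 0.2167]
eef_rot: [0.874, 0.486, 0.0, -0.0]
ft_force: [-0.0, -0.1, -2.9]
finger_gap: 0.0421
gripper_force: 62.2
```

Call:
send_rows:
  steps:
    - [[0, 0, -0.002, 0, 0, 0, 0.03], [0, 0, 0, 0, 0, 0, 0.03], [0, 0, 0, 0, 0, 0, 0.03]]

```text
time_s: 10.7
ee_pos: [0.5235, 0.2204, 0.2163]
eef_rot: [0.874, 0.486, 0.001, 0.0]
ft_force: [-5.3, 0.5, 18.2]
finger_gap: 0.0418
gripper_force: 63.9
```

Call:
send_rows:
  steps:
    - [[0, 0, -0.0015, 0, 0, 0, 0.03], [0, 0, 0, 0, 0, 0, 0.03], [0, 0, 0, 0, 0, 0, 0.03]]

```text
time_s: 10.95
ee_pos: [0.5237, 0.2205, 0.2162]
eef_rot: [0.874, 0.486, 0.002, 0.0]
ft_force: [-9.5, -0.1, 33.1]
finger_gap: 0.0424
gripper_force: 65.5
```

Call:
send_rows:
  steps:
    - [[0, 0, 0.001, 0, 0, 0, 0.03], [0, 0, 0.0015, 0, 0, 0, 0.03], [0, 0, 0, 0, 0, 0, 0.03], [0, 0, 0, 0, 0, 0, 0.03]]

```text
time_s: 11.28
ee_pos: [0.5234, 0.2204, 0.2164]
eef_rot: [0.874, 0.486, 0.001, -0.0]
ft_force: [-1.9, 1.5, 10.6]
finger_gap: 0.0421
gripper_force: 63.3
```

```bash
cat > ptr.py <<'E'
from h import *
# dial centre and pointer angle from scene camera, by darkness along rays (pointer in tester frame: 0 = -x, ccw +)
def pointer(p,c=(.534,.388),yaw=-.085,z=.092):
    g=cv2.cvtColor(p["color"],cv2.COLOR_RGB2GRAY).astype(np.float32)
    th=np.arange(-1.3,1.5,.01);sc=[]
    for t in th:
        a=np.pi+yaw+t
        q=np.array([proj(p,[c[0]+r*np.cos(a),c[1]+r*np.sin(a),z]) for r in np.arange(.012,.046,.002)],np.float32)
        sc.append(cv2.remap(g,q[None,:,1],q[None,:,0],cv2.INTER_LINEAR).mean())
    sc=np.array(sc);i=sc.argmin();k=slice(max(0,i-8),i+9);wt=np.clip(np.median(sc)-sc[k],0,None)**2
    return (th[k]*wt).sum()/wt.sum(),sc[i],np.median(sc)
E
python3 - <<'E'
from ptr import *
np.set_printoptions(precision=4,suppress=True)
s=ctrl.read_state();print(s["time_s"],s["ee_pos"],s["joint_positions"],s["ft_force"],s["torque"])
a=ctrl.snapshot("scene");b=ctrl.snapshot("top");w=ctrl.snapshot("wrist")
for n,p in(("scene",a),("top",b),("wrist",w)):
    print(n,pointer(p),proj(p,[.534,.388,.09]))
q=proj(a,[.534,.388,.09]);x=cv2.resize(a["color"][int(q[0])-50:int(q[0])+40,int(q[1])-90:int(q[1])+45],(720,480),interpolation=cv2.INTER_CUBIC)
cv2.imwrite("pics/d7.png",x[:,:,::-1]);print(int(q[0])-50,int(q[1])-90,"scale",720/135)
E
```

```text
11.2833 [0.5234 0.2204 0.2164] [0.2548 0.3405 0.025  1.2536 0.0005 2.3814] [-1.8631  1.4608 10.6281] [ 0.3083  0.5821 -0.0413]
scene (np.float64(-0.03369345833556923), np.float32(169.19968), np.float32(245.08072)) [262.3371 444.2421]
top (np.float64(1.2301150150417057), np.float32(58.538776), np.float32(141.13586)) [193.2259 179.0021]
wrist (np.float64(-1.2600000383608074), np.float32(0.0), np.float32(206.80489)) [  6.1763 214.9388]
212 354 scale 5.333333333333333
```

View pics/d7.png

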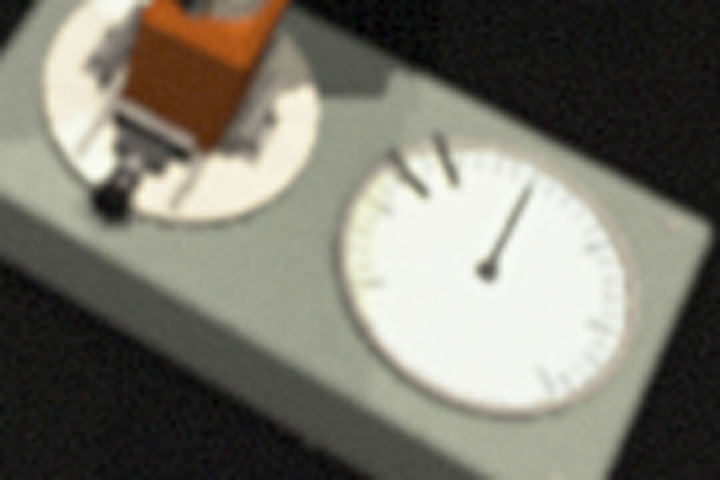

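The bottle is seated in the nest, with the pointer at rest near (530,187). The lower tab is at (447,160) and the upper at (408,172), with the hub at (486,270). I'll start twisting.

Call:
send_rows:
  steps:
    - [[0, 0, 0.0006, 0, 0, 0, 0.03], [0, 0, 0, 0, 0, 0.02, 0.03], [0, 0, 0, 0, 0, 0.02, 0.03], [0, 0, 0, 0, 0, 0.02, 0.03], [0, 0, 0, 0, 0, 0, 0.03], [0, 0, 0, 0, 0, 0, 0.03]]

```text
time_s: 11.93
ee_pos: [0.5234, 0.2198, 0.2164]
eef_rot: [0.859, 0.512, 0.0, 0.0]
ft_force: [-1.5, -1.3, 5.7]
finger_gap: 0.0423
gripper_force: 62.7
```

```bash
cat > rd.py <<'E'
from ptr import *
np.set_printoptions(precision=4,suppress=True)
s=ctrl.read_state();q=s["eef_rot"]
print(s["time_s"],s["ee_pos"],"yaw",2*np.arctan2(q[1],q[0]),s["ft_force"],s["torque"],s["gripper_force"])
a=ctrl.snapshot("scene");print("pointer",pointer(a)[:2])
E
python3 - <<'E'
from rd import *
for n,x,y in(("rest tip",530,187),("lower",447,160),("upper",408,172)):
    X=at_z(a,(212+y/5.333,354+x/5.333),.092);d=X[:2]-[.534,.388]
    t=np.arctan2(d[1],d[0])-np.pi+.085;print(n,(t+np.pi)%(2*np.pi)-np.pi,np.hypot(*d))
h=at_z(a,(212+270/5.333,354+486/5.333),.092);print("hub",h)
E
```

```text
11.9333 [0.5234 0.2198 0.2164] yaw 1.0757664625204395 [-1.4608 -1.312   5.6765] [-0.4363  0.099  -0.0333] 62.700151205062866
pointer (np.float64(0.03852057359111084), np.float32(169.06313))
rest tip -0.05123894359511061 0.055577710856912085
lower 0.7053858378705664 0.0602512944777214
upper 1.0850409409830597 0.0600115638412725
hub [0.5348 0.3901 0.092 ]
```

Call:
send_rows:
  steps:
    - [[0, 0, 0, 0, 0, 0.02, 0.03], [0, 0, 0, 0, 0, 0.015, 0.03], [0, 0, 0, 0, 0, 0, 0.03], [0, 0, 0, 0, 0, 0, 0.03]]

```text
time_s: 12.32
ee_pos: [0.5234, 0.2197, 0.2164]
eef_rot: [0.85, 0.527, 0.0, 0.001]
ft_force: [-0.3, -1.9, 6.1]
finger_gap: 0.0417
gripper_force: 62.7
```

```bash
python3 rd.py
```

```text
12.3167 [0.5234 0.2197 0.2164] yaw 1.1103200633224566 [-0.2653 -1.9146  6.1016] [-0.5417  0.0329 -0.1881] 62.67454504966736
pointer (np.float64(0.3328518477515757), np.float32(165.26425))
```

Call:
send_rows:
  steps:
    - [[0, 0, 0, 0, 0, 0.006, 0.03], [0, 0, 0, 0, 0, 0.006, 0.03], [0, 0, 0, 0, 0, 0, 0.03], [0, 0, 0, 0, 0, 0, 0.03]]

```text
time_s: 12.7
ee_pos: [0.5234, 0.2197, 0.2164]
eef_rot: [0.847, 0.532, 0.0, 0.001]
ft_force: [-2.0, -2.2, 5.1]
finger_gap: 0.0418
gripper_force: 62.7
```

```bash
python3 rd.py
```

```text
12.7 [0.5234 0.2197 0.2164] yaw 1.122210929325428 [-1.9818 -2.2341  5.0954] [-0.5557  0.1023 -0.2692] 62.690874338150024
pointer (np.float64(0.5201674471672042), np.float32(162.65033))
```

Call:
send_rows:
  steps:
    - [[0, 0, 0, 0, 0, 0.004, 0.03], [0, 0, 0, 0, 0, 0.004, 0.03], [0, 0, 0, 0, 0, 0.004, 0.03], [0, 0, 0, 0, 0, 0.004, 0.03], [0, 0, 0, 0, 0, 0.004, 0.03], [0, 0, 0, 0, 0, 0, 0.03], [0, 0, 0, 0, 0, 0, 0.03]]

```text
time_s: 13.33
ee_pos: [0.5233, 0.2196, 0.2164]
eef_rot: [0.841, 0.54, 0.0, 0.001]
ft_force: [-1.4, -3.0, 6.1]
finger_gap: 0.0418
gripper_force: 62.8
```

```bash
python3 rd.py
```

```text
13.3333 [0.5233 0.2196 0.2164] yaw 1.1420197254828621 [-1.3559 -2.9801  6.1301] [-0.7356  0.2633 -0.4854] 62.77955889701843
pointer (np.float64(0.6997740218242452), np.float32(165.47018))
```

```bash
cat > ptr.py <<'E'
from h import *
HUB=(.5348,.3901)
def pointer(p,c=HUB,yaw=-.085,z=.092,dbg=False):
    g=cv2.cvtColor(p["color"],cv2.COLOR_RGB2GRAY).astype(np.float32)
    th=np.arange(-1.3,1.5,.01);out=[]
    for lo,hi in((.014,.03),(.03,.046),(.02,.05)):
        sc=[]
        for t in th:
            a=np.pi+yaw+t
            q=np.array([proj(p,[c[0]+r*np.cos(a),c[1]+r*np.sin(a),z]) for r in np.arange(lo,hi,.002)],np.float32)
            sc.append(cv2.remap(g,q[None,:,1],q[None,:,0],cv2.INTER_LINEAR).mean())
        sc=np.array(sc);i=sc.argmin();k=slice(max(0,i-10),i+11);wt=np.clip(np.median(sc)-sc[k],0,None)**2
        out.append((th[k]*wt).sum()/wt.sum())
    return np.array(out),sc.min()
E
python3 - <<'E'
from rd import *
import pickle
a0,_=pickle.load(open("ab.pkl","rb"));print("rest",pointer(a0))
for n,x,y in(("rest tip",530,187),("lower",447,160),("upper",408,172)):
    X=at_z(a,(212+y/5.333,354+x/5.333),.092);d=X[:2]-np.array(HUB)
    t=np.arctan2(d[1],d[0])-np.pi+.085;print(n,(t+np.pi)%(2*np.pi)-np.pi,np.hypot(*d))
E
```

```text
13.3833 [0.5233 0.2195 0.2164] yaw 1.14194301415029 [-2.7057 -2.7221  6.4759] [-0.7568  0.2324 -0.4548] 62.779773473739624
pointer (array([0.7477, 0.7373, 0.7389]), np.float32(164.93698))
rest (array([0.0438, 0.0313, 0.0318]), np.float32(168.64915))
rest tip -0.012225279007355816 0.056127790052805056
lower 0.7254014107102433 0.06213549708930976
upper 1.0924569959189787 0.062212624417866326
```

Call:
send_rows:
  steps:
    - [[0, 0, 0, 0, 0, 0.004, 0.03], [0, 0, 0, 0, 0, 0.004, 0.03], [0, 0, 0, 0, 0, 0, 0.03], [0, 0, 0, 0, 0, 0, 0.03]]

```text
time_s: 13.77
ee_pos: [0.5233, 0.2195, 0.2164]
eef_rot: [0.839, 0.544, -0.0, 0.001]
ft_force: [-2.3, -3.6, 6.5]
finger_gap: 0.042
gripper_force: 62.8
```

```bash
python3 rd.py
```

```text
13.7667 [0.5233 0.2195 0.2164] yaw 1.1499037739623794 [-2.2606 -3.6314  6.4755] [-0.7645  0.3051 -0.5518] 62.82073616981506
pointer (array([0.8186, 0.8081, 0.8063]), np.float32(165.93333))
```

Call:
send_rows:
  steps:
    - [[0, 0, 0, 0, 0, 0.004, 0.03], [0, 0, 0, 0, 0, 0.004, 0.03], [0, 0, 0, 0, 0, 0.004, 0.03], [0, 0, 0, 0, 0, 0.003, 0.03], [0, 0, 0, 0, 0, 0, 0.03], [0, 0, 0, 0, 0, 0, 0.03]]

```text
time_s: 14.32
ee_pos: [0.5232, 0.2194, 0.2165]
eef_rot: [0.835, 0.55, -0.0, 0.001]
ft_force: [-3.5, -3.8, 7.9]
finger_gap: 0.0422
gripper_force: 62.9
```

```bash
python3 rd.py
```

```text
14.3167 [0.5232 0.2194 0.2165] yaw 1.1647331215685715 [-3.4799 -3.8236  7.9096] [-0.943   0.4086 -0.6129] 62.895694971084595
pointer (array([0.9489, 0.9419, 0.9427]), np.float32(165.85696))
```

Call:
send_rows:
  steps:
    - [[0, 0, 0, 0, 0, 0, 0.03], [0, 0, 0, 0, 0, 0, 0.03], [0, 0, 0, 0, 0, 0, 0.03], [0, 0, 0, 0, 0, 0, 0.03], [0, 0, 0, 0, 0, 0, 0.03], [0, 0, 0, 0, 0, 0, 0.03], [0, 0, 0, 0, 0, 0, 0.03], [0, 0, 0, 0, 0, 0, 0.03]]

```text
time_s: 15.03
ee_pos: [0.5232, 0.2194, 0.2165]
eef_rot: [0.835, 0.55, -0.0, 0.001]
ft_force: [-2.2, -3.8, 7.8]
finger_gap: 0.0418
gripper_force: 62.9
```

```bash
python3 rd.py
```

```text
15.0333 [0.5232 0.2194 0.2165] yaw 1.1647416300117304 [-2.163  -3.8216  7.7656] [-0.9039  0.459  -0.6283] 62.895294427871704
pointer (array([0.9487, 0.9414, 0.9422]), np.float32(166.28001))
```

Call:
send_rows:
  steps:
    - [[0, 0, 0, 0, 0, 0, 0.03], [0, 0, 0, 0, 0, 0, 0.03], [0, 0, 0, 0, 0, 0, 0.03], [0, 0, 0, 0, 0, 0, 0.03], [0, 0, 0, 0, 0, 0, 0.03], [0, 0, 0, 0, 0, 0, 0.03], [0, 0, 0, 0, 0, 0, 0.03], [0, 0, 0, 0, 0, 0, 0.03]]

```text
time_s: 15.75
ee_pos: [0.5232, 0.2194, 0.2165]
eef_rot: [0.835, 0.55, -0.0, 0.001]
ft_force: [-2.9, -4.0, 7.4]
finger_gap: 0.0418
gripper_force: 62.9
```

Call:
send_rows:
  steps:
    - [[0, 0, 0, 0, 0, 0, 0.03], [0, 0, 0, 0, 0, 0, 0.03], [0, 0, 0, 0, 0, 0, 0.03], [0, 0, 0, 0, 0, 0, 0.03], [0, 0, 0, 0, 0, 0, 0.03], [0, 0, 0, 0, 0, 0, 0.03], [0, 0, 0, 0, 0, 0, 0.03], [0, 0, 0, 0, 0, 0, 0.03]]

```text
time_s: 16.42
ee_pos: [0.5232, 0.2194, 0.2165]
eef_rot: [0.835, 0.55, -0.0, 0.001]
ft_force: [-2.9, -3.6, 8.3]
finger_gap: 0.0422
gripper_force: 62.9
```

Call:
send_rows:
  steps:
    - [[0, 0, 0, 0, 0, 0, 0.03], [0, 0, 0, 0, 0, 0, 0.03], [0, 0, 0, 0, 0, 0, 0.03], [0, 0, 0, 0, 0, 0, 0.03], [0, 0, 0, 0, 0, 0, 0.03], [0, 0, 0, 0, 0, 0, 0.03], [0, 0, 0, 0, 0, 0, 0.03], [0, 0, 0, 0, 0, 0, 0.03]]

```text
time_s: 17.08
ee_pos: [0.5232, 0.2194, 0.2165]
eef_rot: [0.835, 0.55, -0.0, 0.001]
ft_force: [-2.4, -3.0, 8.4]
finger_gap: 0.0422
gripper_force: 62.9
```

```bash
python3 rd.py
```

```text
17.0833 [0.5232 0.2194 0.2165] yaw 1.1646857060965474 [-2.4029 -3.0145  8.3529] [-0.8698  0.4147 -0.6245] 62.895448207855225
pointer (array([0.9488, 0.9418, 0.9426]), np.float32(166.22878))
```

Call:
send_rows:
  steps:
    - [[0, 0, 0, 0, 0, -0.01, 0.03], [0, 0, 0, 0, 0, -0.015, 0.03], [0, 0, 0, 0, 0, -0.015, 0.03], [0, 0, 0, 0, 0, -0.015, 0.03], [0, 0, 0, 0, 0, -0.015, 0.03], [0, 0, 0.0005, 0, 0, -0.015, 0.03], [0, 0, 0, 0, 0, 0, 0.03], [0, 0, 0, 0, 0, 0, 0.03]]

```text
time_s: 17.8
ee_pos: [0.5231, 0.22, 0.2165]
eef_rot: [0.858, 0.514, -0.0, 0.0]
ft_force: [-1.9, -0.7, 0.5]
finger_gap: 0.0423
gripper_force: 62.3
```

```bash
python3 rd.py
```

```text
17.8 [0.5231 0.22   0.2165] yaw 1.0806015945737824 [-1.894  -0.7357  0.4988] [-0.1363  0.0268  0.006 ] 62.29662537574768
pointer (array([0.0779, 0.0551, 0.0595]), np.float32(168.7263))
```

Call:
send_rows:
  steps:
    - [[0, 0, 0, 0, 0, 0, 0.03], [0, 0, 0, 0, 0, 0, 0.03], [0, 0, 0, 0, 0, 0, 0.03], [0, 0, 0, 0, 0, 0, 0.03], [0, 0, 0, 0, 0, 0, 0.046], [0, 0, 0, 0, 0, 0, 0.055], [0, 0, 0, 0, 0, 0, 0.068], [0, 0, 0, 0, 0, 0, 0.068]]

```text
time_s: 18.52
ee_pos: [0.5232, 0.2201, 0.2167]
eef_rot: [0.858, 0.514, 0.0, -0.0]
ft_force: [-0.2, 0.1, 0.3]
finger_gap: 0.0682
gripper_force: 0.0
```

Call:
send_rows:
  steps:
    - [[0, 0, 0, 0, 0, 0, 0.068], [0, 0, 0.005, 0, 0, 0, 0.068], [0, 0, 0.015, 0, 0, 0, 0.068], [0, 0, 0.02, 0, 0, 0, 0.068], [0, 0, 0.03, 0, 0, 0, 0.068], [0, 0, 0.03, 0, 0, 0, 0.068], [0, 0, 0.02, 0, 0, 0, 0.068], [0, 0, 0, 0, 0, 0, 0.068]]

```text
time_s: 19.18
ee_pos: [0.5239, 0.2203, 0.341]
eef_rot: [0.858, 0.514, 0.003, 0.001]
ft_force: [1.5, 0.2, 0.1]
finger_gap: 0.0678
gripper_force: 0.0
```

Run:
```python
from rd import *
w=ctrl.snapshot("wrist")
for nm,z in(("cap",.238),("bottle",.2)):
  for p in(w,a):
    g=proj(p,[.522,.217,z]);r=min(ctrl.regions_of(nm,p),key=lambda r:np.hypot(*(np.array(r["at"])-g)),default=None)
    if r is not None:
        P=np.array([at_z(p,q,z)[:2] for q in np.argwhere(r["mask"])]);print(nm,p is w,r["confidence"],(P.max(0)+P.min(0))/2,cv2.minAreaRect((P*1000).astype(np.float32)))
```

```text
19.1833 [0.5239 0.2203 0.341 ] yaw 1.0798297374416008 [1.5397 0.1781 0.1431] [-0.0186 -0.0751  0.0378] 0.0
pointer (array([0.0437, 0.0319, 0.0323]), np.float32(169.6289))
cap True 0.62 [0.5221 0.2222] ((522.6270141601562, 222.19961547851562), (47.4973258972168, 43.53876495361328), 61.754085540771484)
cap False 0.54 [0.531  0.2172] ((531.002197265625, 217.16531372070312), (43.307071685791016, 51.0206413269043), 87.19662475585938)
bottle True 0.78 [0.5218 0.2217] ((521.79833984375, 221.6785888671875), (63.867767333984375, 76.25670623779297), 0.051944755017757416)
bottle False 0.84 [0.5366 0.2191] ((537.019775390625, 218.66781616210938), (130.62867736816406, 59.39805603027344), 3.47586727142334)
```

```bash
python3 -c "
from bench import ctrl
print(ctrl.finish_job())"
```

```text
the job is handed in; nothing more can be done
None
```

The cap held. I twisted it in the opening direction to about 0.6 N m and kept the pointer between the tabs at about 0.91 rad for 2.8 s. Then I brought the torque back to zero with the cap still gripped and let go, leaving the bottle in the nest with the pointer at rest; I handed the job in at about 19 s but got no verdict back.

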